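# Feel the shaker wells for a leftover riser, then seat the sample vial

### The job

Two of the three open wells of the shaker still hold a leftover riser from the last run: with the feeling rod, gently feel the open wells until you touch the bottom of the empty one, then put the rod back in its stand. Then press the blue-capped vial from the rack upright and fully home into the empty well and let go. Press gently throughout, never much over 15 N, and leave the other vials and the things on the table where they are.

Things in the scene. Friction and masses are not known exactly. Their poses are not given: they have to be found in the camera images.
- shaker: Fixed bench shaker, 220 x 260 mm; origin under its centre, z up. On top an aluminium block (112 mm in x, 190 in y, top face at z = 144 mm) with two rows of three wells. Row x = -28 mm is full: amber vials, 55 mm proud, part of the shaker. Row x = +28 mm (y = -60, 0, 60) is open. Exactly one open well is empty, the other two hold a riser; which one differs each time.
- well_a (a point): Open well at block y = -60 mm: 30 mm bore, mouth chamfered 2 mm; origin at the centre of the mouth, level with the block's top, z up. Empty, its bottom (a dark grey silicone cushion) is 40 mm below the mouth; with a leftover riser (disc of the same look, nearly the full bore) 28 mm. Either bottom is springy: it gives from 1 N on, 1 mm per 3.5 N, is hard after 3 mm, and comes back without a bounce.
- well_b (a point): Open well at block y = 0, like well_a, same origin and axes. In each open well two spring-loaded steel balls, opposite each other along block y and 16 mm below the mouth, stick 1.6 mm into the bore: a vial must be pushed past them (about 3 to 9 N) and is then held by their drag; its weight alone does not pass them. The rod passes between them.
- well_c (a point): Open well at block y = +60 mm, like well_a, same origin and axes. Around a vial in an open well there are 28 mm of free space to the amber vial beside it and more than that along the open row.
- rod: Feeling rod, loose, 154 mm long and straight: white plastic rod of 10 mm diameter with a green round handle of 16 mm diameter over its top 40 mm (z = 114 to 154 mm); 45 g. Origin at the centre of its lower end, z along the rod to the handle. It starts upright in its stand.
- rod_tip (a point): Lower end of the feeling rod (same as its origin).
- stand: Steel rod stand, fixed, 58 x 58 mm and 40 mm high, with one round blind hole of 14 mm in the centre of its top, 32 mm deep, mouth chamfered by 3 mm. Origin at the centre of its underside.
- stand_mouth (a point): Centre of the stand's hole at the top face (z = 40 mm of the stand). With the rod in place the rod's tip is 32 mm below this point.
- vial: The new sample vial, loose: clear glass, BLUE cap; 95 mm high, glass body 28 mm diameter from the bottom to 80 mm, cap 26 mm diameter above it; about 60 g (42 to 84 g). Origin at the centre of its underside, z up to the cap. It stands in one of three places in the rack. Fully home in an empty well its underside is 40 mm below the mouth and 55 mm stand proud.
- rack: White plastic vial rack, fixed, 190 mm along x, 56 mm along y, 26 mm high, with three round pockets of 31 mm at x = -62, 0, 62 mm, 18 mm deep. Origin at the centre of its underside. A vial in it stands with its underside 8 mm above the table.
- vial_w1: Other vial in the rack, same size, WHITE cap. Leave alone.
- vial_w2: Other vial in the rack, same size, WHITE cap. Leave alone.
- topshell: Striped topshell, a cone of 31 mm diameter and 27 mm height, origin under its centre. Leave alone.
- ormer: Pearly ormer shell, 86 x 62 x 24 mm, origin under its centre. Leave alone.
- dive_weight: Yellow lead dive weight, 66 x 48 x 24 mm, 0.75 kg, origin under its centre. Leave alone.
- crucible: Pale ceramic crucible, 45 mm diameter at the rim, 38 mm high, origin under its centre. Leave alone.
- tweezers: Bamboo tweezers lying along their x, 152 x 20 x 8 mm, origin under the centre. Leave alone.

How it is judged (in metres and radians):
On the way, in this order (a step that is already met when the one before it is completed fails the run):
1. the rod has touched the bottom of the empty well (its tip at least 36.5 mm below the mouth), the vial still waiting in the rack (((z of rod_tip in the frame of well_a between -0.05 and -0.0365 m and horizontal distance between rod_tip and well_a below 0.014 m) or (z of rod_tip in the frame of well_b between -0.05 and -0.0365 m and horizontal distance between rod_tip and well_b below 0.014 m) or (z of rod_tip in the frame of well_c between -0.05 and -0.0365 m and horizontal distance between rod_tip and well_c below 0.014 m)) and distance of vial from where it was at the start of the episode below 0.03 m), for 0.05 s.
2. the rod stands in its stand again, let go, the vial still waiting in the rack (z of rod_tip in the frame of stand_mouth below -0.027 m and horizontal distance between rod_tip and stand_mouth below 0.008 m and angle between rod's own z axis and vertical below 0.25 rad and contact force between the fingers and rod below 0.1 N and distance of vial from where it was at the start of the episode below 0.03 m), for 0.2 s.
At the end, for the whole second after the job is handed in: The blue-capped vial stands fully home in the empty well: underside at least 37.5 mm below the mouth (40 mm is home), within 4 mm of the well's axis, tilted less than 0.08 rad, at rest and let go. The rod stands in its stand (tip at least 27 mm below the stand's mouth, leaning less than 0.25 rad) (((z of vial in the frame of well_a between -0.05 and -0.0375 m and horizontal distance between vial and well_a below 0.004 m) or (z of vial in the frame of well_b between -0.05 and -0.0375 m and horizontal distance between vial and well_b below 0.004 m) or (z of vial in the frame of well_c between -0.05 and -0.0375 m and horizontal distance between vial and well_c below 0.004 m)) and angle between vial's own z axis and vertical below 0.08 rad and linear speed of vial below 0.01 m/s and z of rod_tip in the frame of stand_mouth below -0.027 m and horizontal distance between rod_tip and stand_mouth below 0.008 m and angle between rod's own z axis and vertical below 0.25 rad); the robot touches nothing.
It fails at once if the contact forces on the shaker add up to more than 25 N (the sideways squeeze of the two balls on a vial counts for about 8 N of it) (contact force between shaker and anything else above 25 N).
It fails at once if another vial, a shell, the dive weight, the crucible or the tweezers moved more than 30 mm (distance of any of vial_w1, vial_w2, topshell, ormer, dive_weight, crucible, tweezers from where it was at the start of the episode above 0.03 m).
It also fails if it takes over 72 s, if anything falls off the work surface, if the arm or the gripper's body presses on something with over 40 N, if the wrist force passes 120 N, or if a joint passes its speed limit or range.

### The arm

A 6-joint arm with a two-finger parallel gripper is mounted at the origin on the work surface. World frame = base frame: x ahead of the robot, y to its left, z up, the work surface at z = 0. Lengths are in m, angles in degrees, forces in N, time in s.
With the tool pointing down it reaches from about 0.25 to 0.85 m from the base axis. Payload 12.5 kg.
Tool frame: the origin (TCP) lies at the very end of the fingers, on their centre line; the grasp point (between the pads) lies 19 mm behind it; z points along the fingers, y is the direction in which the jaws open and shut (so a half turn about z gives the same grasp; the last joint's range is limited). The gripper opens to 93 mm and grips with 3 to 60 N. Pads are 15 mm wide; open, the fingers measure 128 mm over their backs; the gripper's body (75 mm by 188 mm) begins 65 mm behind the grasp point.
Start: joints at [-73.373, 20.094, 94.641, -0, 65.266, -4.847], TCP at [0.201, -0.512, 0.219] pointing down, gripper open.
Joint ranges: [-157.81, 157.81], [-45, 120.19], [0.68, 151.7], [-89.99, 269.99], [4.06, 180], [-164.3, 164.3]. Speed limits (degrees/s): [127.2, 127.2, 159.86, 180, 180, 180].

### API

Orientations are given as [roll, pitch, yaw] about the fixed x, y, z axes, in that order (R = Rz(yaw) Ry(pitch) Rx(roll)).
In Python, from rig import telemetry, eyes, order gives the robot as it stands.
- The arm moves only by the tool play_rows, never from a script. Its argument "steps" is one flat list of numbers, 7 for each row, row after row: the shift along the tool's x, y, z in mm, then the turn, a rotation vector about the tool's x, y, z in degrees, then the gripper command: -1 is fully open, 1 is shut, values between are in proportion. In form: [tx, ty, tz, rx, ry, rz, gripper, tx, ty, tz, rx, ry, rz, gripper, ...]. A call has 1 to 8 rows; each row is the pose to reach, as a shift and turn from the pose commanded when the call began, along the tool's axes at that moment; what a row does not reach only later rows make up. A row lasts 1/8 s, in which the tool goes at most 62.5 mm and 10.7 degrees, less where a joint would pass 70% of its speed; a pose out of reach is approached as far as the arm can. A call with a gripper value outside its range is refused whole. The fingers move at their own pace and stop on an object; "newtons" is the grip in N (left out, the last holds). Time passes only in rows, so rows that repeat a pose let the fingers close. It gives the time, the measured TCP pose, the force and the opening at its end, in the units of the state.
- telemetry.get_state(): the state, without advancing time (a new reading comes with each control period).
- eyes.get_image(name): name is "scene" or "top" or "wrist"; returns the picture (384x512x3 uint8, red, green, blue); there is no depth.
- eyes.camera_model(name): a dict with "intrinsics" (3x3 intrinsics, pixels), "R" (3x3) and "t" (3): a world point X has camera coordinates R X + t. Camera axes: x right, y down, z forward; pixel columns grow to the right and rows downward; lengths in m; the calibration is good to about 2 mm. A picture is of the moment at which its call begins: read the wrist's pose just before it. camera_model takes no time and is no camera call; for the wrist camera it gives the pose at the moment of the call.
- order.finish_job(): hands the job in, once; it reports no verdict.
The state is a dict: "clock": time; "q": joint angles; "qd": joint speeds; "joint_torque": joint torques, N m; "ee_pos": TCP position; "orientation": TCP orientation; "force": force on the tool from outside, world axes, zero at the start; "moment": the same for the moment, N m; "opening": opening from 0.0 (shut) to 1.0 (fully open).
Only numpy, scipy, OpenCV 4.12 (cv2) and the standard library are available. Lean on these libraries where they do the work, as an engineer would, in place of code of your own. Each camera call takes 0.05 s, during which the arm holds its last target. There are 200 camera calls.

## Working session

There is one attempt and no reset: what is moved stays moved. The work goes in short steps, Python scripts to look and compute and a tool call to move; the robot and the scene stay as the last step left them, time stands still between calls to the robot, and variables do not carry over. Pictures are saved under pics/ and viewed, about 8 in all and at most 12, crops included, and the job is handed in when it is done.

Besides the shell and the picture viewer there is one more tool, called after ">>>" as name(argument=value, ...), one argument or row to a line, values as JSON. play_rows: Moves the arm, as the interface text tells. Its arguments: {"type":"object","properties":{"steps":{"type":"array"},"newtons":{"type":"number"}},"required":["steps"]}

```bash
mkdir -p pics; ls; python3 - <<'E'
from rig import telemetry, eyes
import cv2,numpy as np
print(telemetry.get_state())
for n in ["scene","top"]:
    im=eyes.get_image(n); m=eyes.camera_model(n)
    print(n,{k:np.round(v,4).tolist() for k,v in m.items()})
    cv2.imwrite(f"pics/{n}0.png",im[:,:,::-1])
E
```

```text
pics
{'clock': 0.0, 'q': array([-7.33726013e+01,  2.01242421e+01,  9.46770106e+01,  1.35006661e-03,
        6.52645608e+01, -4.84900752e+00]), 'qd': array([-0.03366702, -0.00893375, -0.04164841,  0.01423218,  0.01856621,
       -0.00869135]), 'joint_torque': array([ 5.56559953e-04, -4.97323930e+01, -2.85254306e+01,  7.00103631e-02,
        2.57232506e-02, -7.85542511e-05]), 'ee_pos': array([ 0.20128057, -0.51147996,  0.21810193]), 'orientation': array([-1.79934526e+02, -6.78438812e-03,  2.14758367e+01]), 'force': array([ 0.01110512,  0.29201881, -0.99278621]), 'moment': array([ 0.07631215, -0.05401472, -0.02719088]), 'opening': 1.001096934865035}
scene {'intrinsics': [[400.8042, 0.0, 256.162], [0.0, 400.8042, 197.4867], [0.0, 0.0, 1.0]], 'R': [[-0.4208, 0.9071, 0.0013], [0.7547, 0.3509, -0.5544], [-0.5034, -0.2323, -0.8323]], 't': [0.2621, -0.3861, 1.3476]}
top {'intrinsics': [[484.2538, 0.0, 259.0827], [0.0, 484.2538, 185.3894], [0.0, 0.0, 1.0]], 'R': [[0.0037, -1.0, -0.0016], [-0.9952, -0.0035, -0.0978], [0.0978, 0.002, -0.9952]], 't': [0.0074, 0.5928, 1.3334]}
```

View pics/scene0.png

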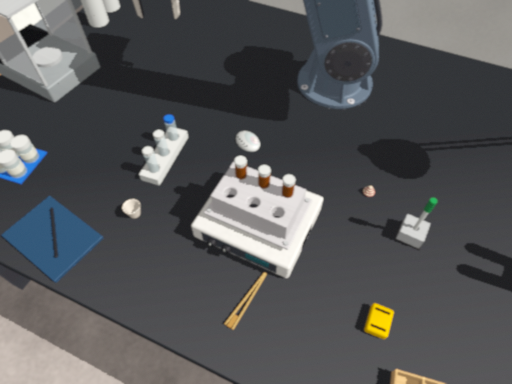

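View pics/top0.png

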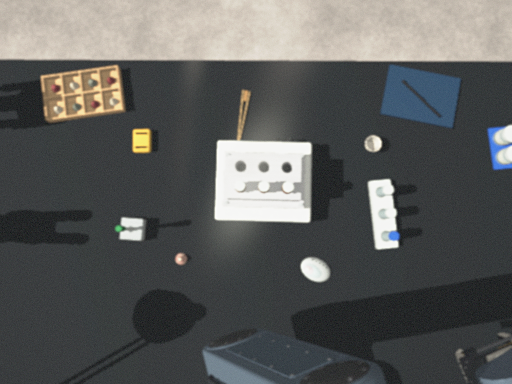

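Scene and top views show the shaker at about (265,180) in the top picture, with open wells at (240,166), (264,166), (287,167). The stand is at (132,229) with the green handle at (118,229), and the rack's blue cap is at (393,236), the near end.

```bash
cat > h.py <<'E'
import cv2,numpy as np
from rig import telemetry, eyes
def ray(m,uv):
    K,R,t=[np.array(m[k]) for k in("intrinsics","R","t")]
    d=R.T@np.linalg.solve(K,np.array([uv[0],uv[1],1.])); return -R.T@t,d
def plane(m,uv,z):
    o,d=ray(m,uv); return o+d*(z-o[2])/d[2]
def two(m1,a,m2,b):
    o,d=ray(m1,a);p,e=ray(m2,b); d/=np.linalg.norm(d);e/=np.linalg.norm(e)
    s=np.linalg.lstsq(np.c_[d,-e],p-o,rcond=None)[0]
    A=o+s[0]*d;B=p+s[1]*e; return (A+B)/2,np.linalg.norm(A-B)
def proj(m,X):
    c=np.array(m["R"])@X+np.array(m["t"]); p=np.array(m["intrinsics"])@c; return p[:2]/p[2]
def blobs(mask,lo=10,hi=1e9):
    n,l,s,c=cv2.connectedComponentsWithStats(mask.astype(np.uint8))
    return [(s[i,4],c[i].round(2),s[i,:4].tolist()) for i in range(1,n) if lo<=s[i,4]<=hi]
def hsv(im): return cv2.cvtColor(im,cv2.COLOR_RGB2HSV)
E
python3 - <<'E'
from h import *
I={n:cv2.imread(f"pics/{n}0.png")[:,:,::-1].copy() for n in("scene","top")}
M={n:eyes.camera_model(n) for n in I}
for n in I:
    h=hsv(I[n]);g=(h[...,0]>50)&(h[...,0]<75)&(h[...,1]>120)&(h[...,2]>60)
    b=(h[...,0]>100)&(h[...,0]<125)&(h[...,1]>170)&(h[...,2]>120)
    print(n,"green",blobs(g),"blue",blobs(b))
im=I["top"];gr=im.max(2)
sub=np.zeros_like(gr);sub[150:185,222:305]=1
for w in blobs((gr<110)&(sub>0)): print("well",w,plane(M["top"],w[1],.144).round(4))
for a in blobs(gr>130,100): print("bright",a)
s=np.zeros_like(gr);s[210:250,110:155]=1
for z,nm,reg in((.04,"stand",(210,250,110,155)),(.026,"rack",(170,260,355,410)),(.09,"shaker",(130,230,205,325))):
    k=np.zeros_like(gr);k[reg[0]:reg[1],reg[2]:reg[3]]=1
    c=max(cv2.findContours(((gr>120)&(k>0)).astype(np.uint8),0,2)[0],key=cv2.contourArea)
    r=cv2.minAreaRect(c);B=cv2.boxPoints(r);P=np.array([plane(M["top"],q,z)[:2] for q in B])
    print(nm,r,P.round(4).tolist(),P.mean(0).round(4),np.linalg.norm(np.diff(P,axis=0),axis=1).round(4))
E
```

```text
scene green [(np.int32(114), array([430.69, 204.18]), [424, 197, 14, 15])] blue [(np.int32(70), array([168.39, 118.04]), [164, 114, 10, 9]), (np.int32(298), array([ 24.91, 169.29]), [0, 149, 47, 35])]
top green [(np.int32(30), array([118.87, 228.13]), [116, 226, 8, 6])] blue [(np.int32(37), array([491.86, 130.68]), [489, 128, 10, 9]), (np.int32(134), array([497.07, 156.52]), [490, 138, 22, 31]), (np.int32(17), array([396.41, 235.88]), [394, 233, 5, 6])]
well (np.int32(56), array([286.5, 167.5]), [283, 164, 8, 8]) [ 0.6281 -0.0614  0.144 ]
bright (np.int32(31115), array([256.79,  29.89]), [0, 0, 512, 62])
bright (np.int32(3370), array([82.58, 92.77]), [40, 65, 84, 56])
bright (np.int32(7856), array([261.94, 178.8 ]), [214, 90, 98, 133])
bright (np.int32(934), array([500.62, 146.61]), [488, 125, 24, 45])
bright (np.int32(441), array([140.86, 140.24]), [132, 128, 19, 25])
bright (np.int32(237), array([372.81, 143.2 ]), [365, 135, 17, 17])
bright (np.int32(1688), array([382.94, 213.82]), [368, 179, 32, 71])
bright (np.int32(505), array([130.61, 228.66]), [115, 217, 29, 24])
bright (np.int32(551), array([314.53, 269.29]), [300, 257, 30, 25])
bright (np.int32(886), array([229.49, 371.77]), [204, 352, 66, 32])
bright (np.int32(129), array([497.74, 381.19]), [481, 378, 31, 6])
stand ((128.82232666015625, 228.4873046875), (27.78635025024414, 22.65656280517578), 4.085616588592529) [[0.442, 0.4093], [0.5044, 0.4068], [0.4992, 0.3297], [0.4369, 0.3325]] [0.4706 0.3696] [0.0624 0.0773 0.0624]
rack ((383.54608154296875, 213.64163208007812), (69.98790740966797, 25.938756942749023), 83.2901611328125) [[0.6082, -0.2937], [0.6171, -0.3666], [0.4224, -0.3848], [0.4138, -0.313]] [ 0.5154 -0.3395] [0.0734 0.1955 0.0724]
shaker ((262.59783935546875, 175.92276000976562), (96.33605194091797, 91.1087875366211), 1.005086064338684) [[0.4918, 0.1303], [0.7389, 0.1291], [0.7351, -0.1326], [0.4883, -0.1266]] [0.6135 0.    ] [0.2471 0.2618 0.2469]
```

>>> play_rows(
  steps=[120, -27, -32, 0, 0, 10, -1, 180, -40, -60, 0, 0, 21.5, -1, 240, -54, -82, 0, 0, 21.5, -1, 295, -67, -82, 0, 0, 21.5, -1, 295, -67, -82, 0, 0, 21.5, -1, 295, -67, -82, 0, 0, 21.5, -1],
)

```text
clock: 0.85
ee_pos: [0.4537, -0.3394, 0.301]
orientation: [180.0, -0.0, 0.2]
force: [-0.5, -0.6, -0.1]
opening: 1.002
```

```bash
python3 - <<'E'
from h import *
s=telemetry.get_state();print(s["clock"],s["ee_pos"],s["orientation"],s["qd"].round(2),s["force"])
m=eyes.camera_model("wrist");im=eyes.get_image("wrist")
print({k:np.round(v,4).tolist() for k,v in m.items()}, "cam pos",(-np.array(m["R"]).T@m["t"]).round(4))
cv2.imwrite("pics/w1.png",im[:,:,::-1])
for z in (.026,.103): print("rack near-end vial expected px",proj(m,np.array([.455,-.345,z])))
np.savez("w1.npz",**m)
E
```

```text
0.85 [ 0.45374346 -0.33936356  0.30102227] [ 1.79991549e+02 -4.35997078e-02  1.95938957e-01] [ 2.1   1.45 -1.72 -1.04  1.68  3.44] [-0.48549154 -0.61121167 -0.12939048]
{'intrinsics': [[343.6562, 0.0, 261.9179], [0.0, 343.6562, 190.8858], [0.0, 0.0, 1.0]], 'R': [[0.0029, -1.0, -0.0002], [-0.9708, -0.0029, 0.24], [-0.24, -0.0005, -0.9708]], 't': [-0.3415, 0.3903, 0.5792]} cam pos [ 0.5189 -0.3401  0.4685]
rack near-end vial expected px [265.62534894 156.7428693 ]
rack near-end vial expected px [266.35668717 167.00597178]
```

View pics/w1.png

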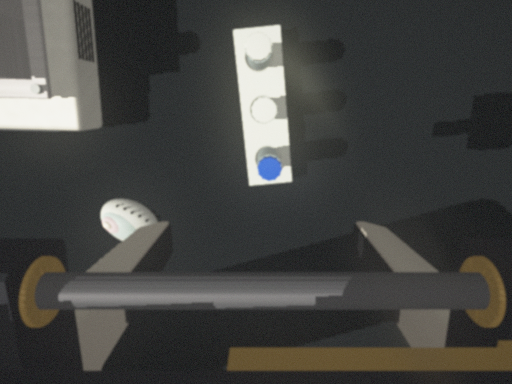

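Wrist view: rack upright in the picture, blue cap at (270,168), white caps at (263,109) and (259,46).

```bash
python3 - <<'E'
from h import *
im=cv2.imread("pics/w1.png")[:,:,::-1].copy();m=dict(np.load("w1.npz"));h=hsv(im)
b=(h[...,0]>100)&(h[...,0]<125)&(h[...,1]>150)&(h[...,2]>90)
def ctr(mask,z):
    c=max(cv2.findContours(mask.astype(np.uint8),0,2)[0],key=cv2.contourArea);(u,v),r=cv2.minEnclosingCircle(c)
    return (u,v),r,plane(m,(u,v),z)
print("blue",ctr(b,.103),"diam",[2*ctr(b,.103)[1]/343.7*.37])
k=np.zeros(im.shape[:2],np.uint8);k[10:200,220:310]=1
c=max(cv2.findContours(((im.min(2)>150)&(k>0)).astype(np.uint8)|((b&(k>0)).astype(np.uint8)),0,2)[0],key=cv2.contourArea)
r=cv2.minAreaRect(c);P=np.array([plane(m,q,.026)[:2] for q in cv2.boxPoints(r)])
print("rack",P.round(4).tolist(),P.mean(0),np.linalg.norm(np.diff(P,axis=0),axis=1))
e=np.diff(P,axis=0);print(np.degrees(np.arctan2(e[:,1],e[:,0])))
E
```

```text
blue ((269.0, 168.26315307617188), 10.526543617248535, array([ 0.45363594, -0.34785787,  0.103     ])) diam [0.02266407412500412]
rack [[0.6078, -0.3045], [0.6127, -0.361], [0.4226, -0.3827], [0.4166, -0.32]] [ 0.51492901 -0.34203691] [0.0566865  0.19128365 0.06304621]
[ -85.04995546 -173.47894712   95.49503969]
```

>>> play_rows(
  steps=[10, -60, -15, 0, 0, 0, -1, 30, -120, -30, 0, 0, 0, -1, 50, -180, -45, 0, 0, 0, -1, 70, -240, -50, 0, 0, 0, -1, 90, -300, -50, 0, 0, 0, -1, 95, -340, -50, 0, 0, 0, -1, 95, -340, -50, 0, 0, 0, -1, 95, -340, -50, 0, 0, 0, -1],
)

```text
clock: 1.9
ee_pos: [0.5462, -0.0028, 0.3502]
orientation: [180.0, 0.1, -0.1]
force: [0.4, 0.4, -0.0]
opening: 1.005
```

```bash
python3 - <<'E'
from h import *
s=telemetry.get_state();print(s["clock"],s["ee_pos"],s["orientation"],s["force"])
m=eyes.camera_model("wrist");im=eyes.get_image("wrist")
cv2.imwrite("pics/w2.png",im[:,:,::-1]);np.savez("w2.npz",**m)
print([proj(m,np.array([.628,y,.144])).round(0) for y in(-.06,0,.06)])
E
```

```text
1.9 [ 0.5461507  -0.00284066  0.35020601] [ 1.79979368e+02  5.21328315e-02 -7.94409104e-02] [ 0.38747494  0.39724126 -0.03369314]
[array([316.,  89.]), array([258.,  89.]), array([201.,  89.])]
```

View pics/w2.png

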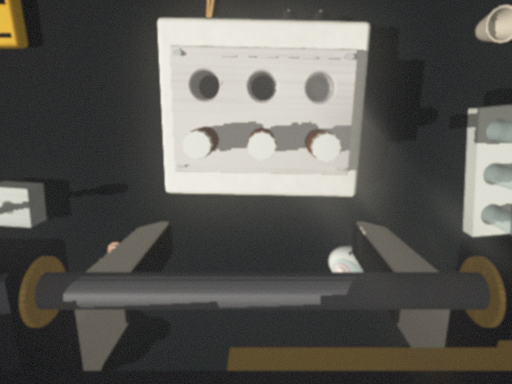

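Wrist view 2: open wells at (204,85), (261,86), (319,87), with white amber-vial caps at (199,144), (262,145), (325,147).

```bash
python3 - <<'E'
from h import *
im=cv2.imread("pics/w2.png")[:,:,::-1].copy();m=dict(np.load("w2.npz"));g=cv2.cvtColor(im,cv2.COLOR_RGB2GRAY)
print(g[86,180:345:3])
for u in(204,261,319):
    s=g[60:114,u-27:u+27]
    for t in (120,140,155):
        mk=(cv2.GaussianBlur(s,(3,3),0)<t).astype(np.uint8)
        cs=[c for c in cv2.findContours(mk,0,2)[0] if cv2.pointPolygonTest(c,(27,26),False)>=0]
        if cs:
            (a,b),ax,_=cv2.fitEllipse(cv2.convexHull(max(cs,key=cv2.contourArea)));p=(u-27+a,60+b);print(u,t,np.round(p,1),np.round(ax,1),plane(m,p,.144).round(4))
    c=cv2.HoughCircles(s,cv2.HOUGH_GRADIENT,1,50,param1=80,param2=8,minRadius=12,maxRadius=19)
    if c is not None: p=c[0,0];q=(u-27+p[0],60+p[1]);print("hough",np.round(q,1),p[2],plane(m,q,.144).round(4))
w=[ (c[1],plane(m,c[1],.199).round(4)) for c in blobs((g>195)[120:170,180:350],100)]
k=(g>140).astype(np.uint8);k[:,:150]=0;k[:,380:]=0;k[205:]=0
c=max(cv2.findContours(k,0,2)[0],key=cv2.contourArea);r=cv2.minAreaRect(c);print(r)
# caps
E
```

```text
[217 215 214 156 109 104  95  76  76  79  78  80  79 160 214 213 212 214
 215 213 215 217 184 116  80  81  79  77  75  83  80  97 199 224 219 217
 218 219 217 216 216 203 126 119 117 119 126 124 121 130 177 189 218 208
 211]
204 120 [204.4  84.9] [26.5 28.1] [0.6323 0.0559 0.144 ]
204 140 [204.1  84.7] [28.1 30.1] [0.6325 0.0563 0.144 ]
204 155 [203.9  84.8] [29.2 31. ] [0.6324 0.0564 0.144 ]
hough [203.5  84.5] 14.9 [0.6327 0.0569 0.144 ]
261 120 [261.4  86.2] [25.3 27.1] [ 0.6309 -0.0033  0.144 ]
261 140 [261.2  86.1] [27. 29.] [ 0.631  -0.0032  0.144 ]
261 155 [261.  86.] [28.  30.1] [ 0.6311 -0.003   0.144 ]
hough [260.5  85.5] 14.4 [ 0.6316 -0.0024  0.144 ]
319 140 [317.   87.7] [22.1 27.3] [ 0.6293 -0.0613  0.144 ]
319 155 [317.3  87.6] [24.  29.3] [ 0.6294 -0.0616  0.144 ]
hough [318.5  86.5] 15.1 [ 0.6305 -0.0628  0.144 ]
((261.56341552734375, 97.76595306396484), (212.0964813232422, 193.59024047851562), 1.123302698135376)
```

>>> play_rows(
  steps=[-20, -60, 0, 0, 0, 0, -1, -40, -120, 0, 0, 0, 0, -1, -60, -180, 0, 0, 0, 0, -1, -80, -240, 0, 0, 0, 0, -1, -100, -300, 0, 0, 0, 0, -1, -115, -350, 0, 0, 0, 0, -1, -115, -350, 0, 0, 0, 0, -1, -115, -350, 0, 0, 0, 0, -1],
)

```text
clock: 2.95
ee_pos: [0.4324, 0.3472, 0.3505]
orientation: [180.0, 0.0, -0.1]
force: [1.3, -0.4, 0.7]
opening: 1.005
```

```bash
python3 - <<'E'
from h import *
s=telemetry.get_state();print(s["clock"],s["ee_pos"],s["orientation"],s["force"])
m=eyes.camera_model("wrist");im=eyes.get_image("wrist")
cv2.imwrite("pics/w3.png",im[:,:,::-1]);np.savez("w3.npz",**m)
E
```

```text
2.95 [0.43237462 0.34719363 0.35050151] [ 1.79967542e+02  3.41966811e-03 -9.31649097e-02] [ 1.31467998 -0.41641901  0.66255765]
```

View pics/w3.png

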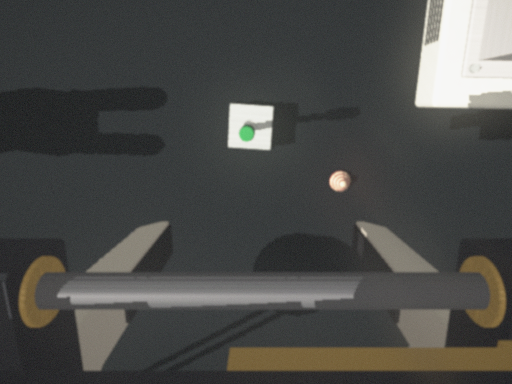

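Wrist view 3: stand at (251,127), green handle at (247,133), the shell at (340,181).

```bash
python3 - <<'E'
from h import *
im=cv2.imread("pics/w3.png")[:,:,::-1].copy();m=dict(np.load("w3.npz"));h=hsv(im)
g=(h[...,0]>45)&(h[...,0]<85)&(h[...,1]>120)&(h[...,2]>50)
c=max(cv2.findContours(g.astype(np.uint8),0,2)[0],key=cv2.contourArea);(p,r)=cv2.minEnclosingCircle(c);print("handle",p,r,cv2.boundingRect(c),plane(m,p,.162))
k=(im.max(2)>130)|g;k[:90]=0;k[165:]=0;k[:,:210]=0;k[:,290:]=0
k=cv2.morphologyEx(k.astype(np.uint8),cv2.MORPH_OPEN,np.ones((9,9)))
c=max(cv2.findContours(k,0,2)[0],key=cv2.contourArea);r=cv2.minAreaRect(c);P=np.array([plane(m,q,.04)[:2] for q in cv2.boxPoints(r)])
print("stand",r,P.round(4).tolist(),P.mean(0),np.linalg.norm(np.diff(P,axis=0),axis=1))
m3=m;i0=cv2.imread("pics/scene0.png")
print(two(m,p,eyes.camera_model("scene"),(431,204)))
E
```

```text
handle (246.0, 133.0) 6.708303928375244 (240, 127, 13, 13) [0.47044465 0.36245688 0.162     ]
stand ((249.62429809570312, 126.13812255859375), (44.04430389404297, 45.09547805786133), 3.012787342071533) [[0.4413, 0.3955], [0.5018, 0.3906], [0.4987, 0.3314], [0.4379, 0.3344]] [0.46992953 0.36296615] [0.06077608 0.05933989 0.06085544]
(array([0.46931281, 0.3634818 , 0.14633495]), np.float64(0.0006280050089197828))
```

>>> play_rows(
  steps=[20, -8, 50, 0, 0, 0, -1, 38, -15, 105, 0, 0, 0, -1, 38, -15, 140, 0, 0, 0, -1, 38, -15, 190, 0, 0, 0, -1, 38, -15, 230, 0, 0, 0, -1, 38, -15, 230, 0, 0, 0, -1, 38, -15, 230, 0, 0, 0, 0.4, 38, -15, 230, 0, 0, 0, 1],
  newtons=25,
)

```text
clock: 4.0
ee_pos: [0.4707, 0.3638, 0.1227]
orientation: [-179.9, -0.1, -0.1]
force: [-0.5, -0.4, -0.3]
opening: 0.834
```

>>> play_rows(
  steps=[0, 0, 0, 0, 0, 0, 1, 0, 0, 0, 0, 0, 0, 1, 0, 0, 0, 0, 0, 0, 1, 0, 0, 0, 0, 0, 0, 1],
)

```text
clock: 4.5
ee_pos: [0.4697, 0.3636, 0.1207]
orientation: [180.0, 0.0, -0.0]
force: [-0.2, -0.4, -0.4]
opening: 0.407
```

```bash
python3 - <<'E'
from h import *
s=telemetry.get_state();print(s["clock"],s["ee_pos"],s["orientation"],s["force"],s["opening"]*93)
im=eyes.get_image("wrist");cv2.imwrite("pics/w4.png",im[:,:,::-1])
E
```

```text
4.5 [0.46965442 0.36355428 0.12065997] [ 1.79998918e+02  2.30301674e-03 -2.24207477e-02] [-0.16613777 -0.3664344  -0.44664255] 37.8579186857568
```

View pics/w4.png

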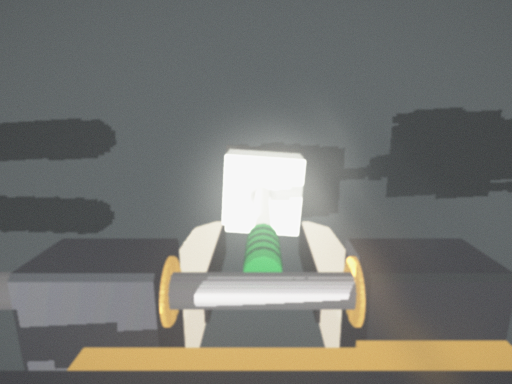

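Wrist view 4: the handle (263,250) lies centred between the closing fingers.

>>> play_rows(
  steps=[0, 0, 0, 0, 0, 0, 1, 0, 0, 0, 0, 0, 0, 1, 0, 0, 0, 0, 0, 0, 1, 0, 0, 0, 0, 0, 0, 1, 0, 0, 0, 0, 0, 0, 1],
)

```text
clock: 5.18
ee_pos: [0.4696, 0.3635, 0.1206]
orientation: [180.0, 0.0, -0.0]
force: [0.4, -0.8, -0.5]
opening: 0.169
```

>>> play_rows(
  steps=[0, 0, -5, 0, 0, 0, 1, 0, 0, -20, 0, 0, 0, 1, 0, 0, -40, 0, 0, 0, 1, 0, 0, -90, 0, 0, 0, 1, 0, 0, -150, 0, 0, 0, 1, 0, 0, -205, 0, 0, 0, 1, 0, 0, -240, 0, 0, 0, 1, 0, 0, -240, 0, 0, 0, 1],
)

```text
clock: 6.18
ee_pos: [0.4701, 0.3639, 0.3646]
orientation: [-179.8, -0.3, -0.0]
force: [-0.7, 0.8, -0.3]
opening: 0.164
```

```bash
python3 - <<'E'
from h import *
s=telemetry.get_state();print(s["clock"],s["ee_pos"],s["orientation"],s["force"],s["opening"]*93)
m={}
for n in("scene","top","wrist"):
    m[n]=eyes.camera_model(n);im=eyes.get_image(n);cv2.imwrite(f"pics/r_{n}.png",im[:,:,::-1])
    x,y,z=s["ee_pos"]
    print(n,proj(m[n],np.array([x,y,z-.111])).round(1),proj(m[n],np.array([x,y,z-.01])).round(1))
a=cv2.imread("pics/r_scene.png");b=cv2.imread("pics/r_wrist.png")
E
```

```text
6.175 [0.47014149 0.3638956  0.36457124] [-1.79806653e+02 -2.93499015e-01 -2.31753623e-02] [-0.69727216  0.78771188 -0.30280268] 15.28119659540242
scene [450.2 175.8] [472.6 142.6]
top [106.6 227.8] [ 91.6 227.3]
wrist [260.2 186.6] [259.2 229.8]
```

```bash
python3 - <<'E'
import cv2,numpy as np
a=cv2.imread("pics/r_scene.png")[110:230,390:510];b=cv2.imread("pics/r_wrist.png")[120:270,185:335]
cv2.imwrite("pics/r.png",np.hstack([cv2.resize(a,(400,400)),cv2.resize(b,(400,400))]))
E
```

```text
(no output)
```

View pics/r.png

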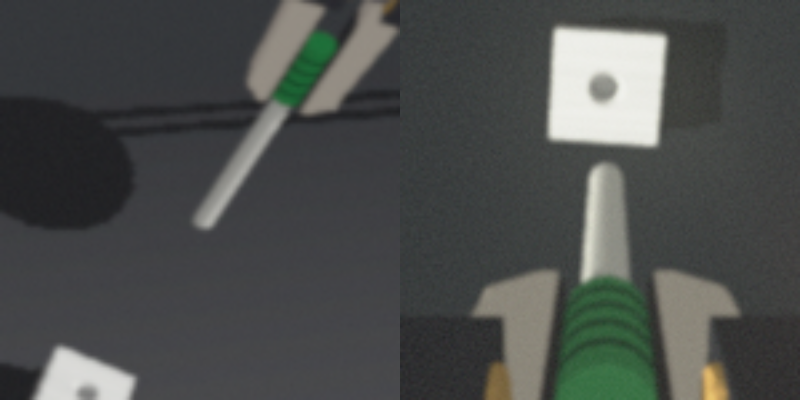

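The rod is held and vertical within about 1° (tip at about (263,184), predicted (260,187)). Now to well c.

>>> play_rows(
  steps=[25, 50, 0, 0, 0, 0, 1, 52, 100, 0, 0, 0, 0, 1, 79, 150, 0, 0, 0, 0, 1, 106, 200, 0, 0, 0, 0, 1, 133, 250, 0, 0, 0, 0, 1, 162, 307, 0, 0, 0, 0, 1, 162, 307, 0, 0, 0, 0, 1, 162, 307, 0, 0, 0, 0, 1],
)

```text
clock: 7.32
ee_pos: [0.6311, 0.0567, 0.3596]
orientation: [-180.0, 0.1, -0.0]
force: [0.4, -0.2, -0.2]
opening: 0.169
```

>>> play_rows(
  steps=[0, 0, 40, 0, 0, 0, 1, 0, 0, 80, 0, 0, 0, 1, 0, 0, 100, 0, 0, 0, 1, 0, 0, 118, 0, 0, 0, 1, 0, 0, 122, 0, 0, 0, 1, 0, 0, 122, 0, 0, 0, 1],
)

```text
clock: 8.07
ee_pos: [0.6317, 0.0569, 0.2391]
orientation: [-180.0, -0.0, 0.0]
force: [-0.4, 0.0, -0.2]
opening: 0.168
```

>>> play_rows(
  steps=[0, 0, 5, 0, 0, 0, 1, 0, 0, 8, 0, 0, 0, 1, 0, 0, 10, 0, 0, 0, 1, 0, 0, 12, 0, 0, 0, 1, 0, 0, 12, 0, 0, 0, 1, 0, 0, 12, 0, 0, 0, 1],
)

```text
clock: 8.82
ee_pos: [0.6316, 0.0565, 0.2267]
orientation: [-180.0, -0.0, -0.0]
force: [0.5, -0.2, 0.4]
opening: 0.167
```

>>> play_rows(
  steps=[0, 0, 1.5, 0, 0, 0, 1, 0, 0, 3, 0, 0, 0, 1, 0, 0, 3, 0, 0, 0, 1],
)

```text
clock: 9.2
ee_pos: [0.6315, 0.0565, 0.2235]
orientation: [180.0, 0.0, -0.0]
force: [0.4, 1.1, -0.3]
opening: 0.168
```

>>> play_rows(
  steps=[0, 0, 3, 0, 0, 0, 1, 0, 0, 5, 0, 0, 0, 1, 0, 0, 6.5, 0, 0, 0, 1, 0, 0, 7.5, 0, 0, 0, 1, 0, 0, 7.5, 0, 0, 0, 1, 0, 0, 7.5, 0, 0, 0, 1],
)

```text
clock: 9.95
ee_pos: [0.6316, 0.0565, 0.2163]
orientation: [-180.0, -0.0, -0.0]
force: [0.2, 0.4, 0.9]
opening: 0.171
```

>>> play_rows(
  steps=[0, 0, 1, 0, 0, 0, 1, 0, 0, 1.5, 0, 0, 0, 1, 0, 0, 1.5, 0, 0, 0, 1, 0, 0, 1.5, 0, 0, 0, 1],
)

```text
clock: 10.45
ee_pos: [0.6317, 0.0564, 0.2151]
orientation: [-180.0, -0.0, -0.0]
force: [-1.1, -0.1, 4.7]
opening: 0.166
```

```bash
python3 - <<'E'
from h import *
s=telemetry.get_state();print(s["clock"],s["ee_pos"],s["force"])
E
```

```text
10.45 [0.6317443  0.05644544 0.21509069] [-1.07192395 -0.11653271  4.7465846 ]
```

Well c is empty: 4.7 N at the tip, 41.5 mm below the mouth, with no contact at riser depth. Now the rod goes back.

>>> play_rows(
  steps=[0, 0, -20, 0, 0, 0, 1, 0, 0, -60, 0, 0, 0, 1, 0, 0, -110, 0, 0, 0, 1, -20, -40, -149, 0, 0, 0, 1, -48, -90, -149, 0, 0, 0, 1, -76, -145, -149, 0, 0, 0, 1, -104, -198, -149, 0, 0, 0, 1, -132, -250, -149, 0, 0, 0, 1],
)

```text
clock: 11.45
ee_pos: [0.4984, 0.3081, 0.3633]
orientation: [180.0, 0.0, -0.0]
force: [0.8, -0.4, -1.7]
opening: 0.165
```

>>> play_rows(
  steps=[-30, -57, 0, 0, 0, 0, 1, -30, -57, 0, 0, 0, 0, 1, -30, -57, 0, 0, 0, 0, 1, -30, -57, 40, 0, 0, 0, 1, -30, -57, 80, 0, 0, 0, 1, -30, -57, 120, 0, 0, 0, 1, -30, -57, 160, 0, 0, 0, 1, -30, -57, 160, 0, 0, 0, 1],
)

```text
clock: 12.45
ee_pos: [0.4694, 0.3615, 0.2013]
orientation: [179.8, 0.3, -0.1]
force: [-0.4, -0.7, 0.9]
opening: 0.167
```

>>> play_rows(
  steps=[0, 0, 0, 0, 0, 0, 1, 0, 0, 0, 0, 0, 0, 1],
)

```text
clock: 12.7
ee_pos: [0.4706, 0.3637, 0.2055]
orientation: [-179.9, -0.1, -0.0]
force: [-0.8, 0.1, -0.1]
opening: 0.167
```

```bash
python3 - <<'E'
from h import *
s=telemetry.get_state();print(s["clock"],s["ee_pos"],s["orientation"],s["force"])
im=eyes.get_image("wrist");b=im[120:270,185:335,::-1];cv2.imwrite("pics/w5.png",cv2.resize(b,(450,450)))
E
```

```text
12.7 [0.4705708  0.36370396 0.20553933] [-1.79911087e+02 -1.39555850e-01 -4.94954789e-02] [-0.8122546   0.10149298 -0.09106223]
```

View pics/w5.png

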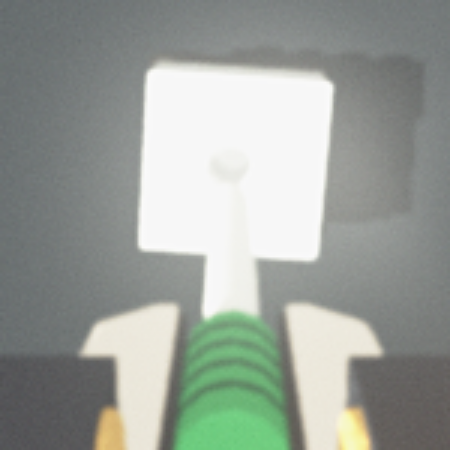

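The rod tip is over the stand's hole at (229,165) of the crop, lined up.

>>> play_rows(
  steps=[-1, 0, 25, 0, 0, 0, 1, -1, 0, 45, 0, 0, 0, 1, -1, 0, 56, 0, 0, 0, 1, -1, 0, 66, 0, 0, 0, 1, -1, 0, 76, 0, 0, 0, 1, -1, 0, 83, 0, 0, 0, 1, -1, 0, 83, 0, 0, 0, 1, -1, 0, 83, 0, 0, 0, 1],
)

```text
clock: 13.75
ee_pos: [0.4687, 0.3636, 0.1207]
orientation: [-180.0, -0.0, -0.0]
force: [0.7, 0.4, -0.5]
opening: 0.168
```

>>> play_rows(
  steps=[0, 0, 0, 0, 0, 0, -1, 0, 0, 0, 0, 0, 0, -1, 0, 0, 0, 0, 0, 0, -1, 0, 0, 0, 0, 0, 0, -1, 0, 0, 0, 0, 0, 0, -1, 0, 0, -50, 0, 0, 0, -1, 0, 0, -110, 0, 0, 0, -1, 0, 0, -170, 0, 0, 0, -1],
)

```text
clock: 14.75
ee_pos: [0.4684, 0.3634, 0.2925]
orientation: [180.0, 0.0, -0.0]
force: [0.5, -0.1, 0.2]
opening: 0.973
```

```bash
python3 - <<'E'
from h import *
s=telemetry.get_state();print(s["clock"],s["ee_pos"],s["force"],s["opening"])
m=eyes.camera_model("wrist");im=eyes.get_image("wrist");h=hsv(im)
g=(h[...,0]>45)&(h[...,0]<85)&(h[...,1]>120)&(h[...,2]>50)
for b in blobs(g,30): print(b,plane(m,b[1],.162))
E
```

```text
14.75 [0.46840556 0.36335292 0.29251477] [ 0.52176091 -0.06066455  0.1970452 ] 0.9729483438692897
```

```bash
python3 - <<'E'
from h import *
P={}
for n in("scene","top","wrist"):
    im=eyes.get_image(n);h=hsv(im);g=(h[...,0]>45)&(h[...,0]<80)&(h[...,1]>100)&(h[...,2]>40);print(n,blobs(g))
    cv2.imwrite(f"pics/x_{n}.png",im[:,:,::-1])
m=eyes.camera_model("wrist");print(proj(m,np.array([.4705,.363,.162])))
E
```

```text
scene [(np.int32(124), array([430.74, 203.92]), [424, 197, 14, 15])]
top []
wrist [(np.int32(243), array([262.92, 182.64]), [255, 174, 17, 18])]
[261.77499858 180.00309135]
```

>>> play_rows(
  steps=[0, 60, -5, 0, 0, 0, -1, 0, 120, -8, 0, 0, 0, -1, 0, 180, -8, 0, 0, 0, -1, 0, 240, -8, 0, 0, 0, -1, 0, 300, -8, 0, 0, 0, -1, 0, 360, -8, 0, 0, 0, -1, 0, 420, -8, 0, 0, 0, -1, 0, 480, -8, 0, 0, 0, -1],
)

```text
clock: 15.95
ee_pos: [0.4675, -0.1182, 0.2969]
orientation: [-179.9, 0.1, -0.0]
force: [0.6, 0.5, 0.5]
opening: 1.005
```

>>> play_rows(
  steps=[0, 60, 0, 0, 0, 0, -1, -7, 120, 0, 0, 0, 0, -1, -15, 180, 0, 0, 0, 0, -1, -15, 231, 0, 0, 0, -5.8, -1, -15, 231, 0, 0, 0, -5.8, -1, -15, 231, 0, 0, 0, -5.8, -1, -15, 231, 0, 0, 0, -5.8, -1],
)

```text
clock: 16.82
ee_pos: [0.4535, -0.3462, 0.2982]
orientation: [-180.0, 0.0, 5.8]
force: [-0.5, -0.3, -0.4]
opening: 0.999
```

```bash
python3 - <<'E'
from h import *
s=telemetry.get_state();print(s["clock"],s["ee_pos"],s["orientation"],s["force"],s["opening"])
m=eyes.camera_model("wrist");im=eyes.get_image("wrist");h=hsv(im)
b=(h[...,0]>100)&(h[...,0]<125)&(h[...,1]>150)&(h[...,2]>90)
c=max(cv2.findContours(b.astype(np.uint8),0,2)[0],key=cv2.contourArea);p,r=cv2.minEnclosingCircle(c)
print(p,r,cv2.boundingRect(c),plane(m,p,.103))
E
```

```text
16.825 [ 0.45348007 -0.34622663  0.29820647] [-1.79954519e+02  3.00627316e-02  5.81755888e+00] [-0.47511788 -0.33534467 -0.36755001] 0.9993032043875102
(262.98919677734375, 168.02517700195312) 10.789828300476074 (253, 158, 21, 21) [ 0.45394472 -0.34791536  0.103     ]
```

>>> play_rows(
  steps=[0, 2, 60, 0, 0, 0, -1, 0, 2, 120, 0, 0, 0, -1, 0, 2, 160, 0, 0, 0, -1, 0, 2, 200, 0, 0, 0, -1, 0, 2, 225, 0, 0, 0, -1, 0, 2, 239, 0, 0, 0, -1, 0, 2, 239, 0, 0, 0, -1, 0, 2, 239, 0, 0, 0, -1],
  newtons=35,
)

```text
clock: 17.88
ee_pos: [0.4541, -0.3497, 0.0608]
orientation: [179.9, -0.1, 5.8]
force: [-0.8, 0.2, -0.2]
opening: 1.001
```

>>> play_rows(
  steps=[0, 0, 0, 0, 0, 0, 1, 0, 0, 0, 0, 0, 0, 1, 0, 0, 0, 0, 0, 0, 1, 0, 0, 0, 0, 0, 0, 1, 0, 0, 0, 0, 0, 0, 1, 0, 0, 0, 0, 0, 0, 1, 0, 0, 0, 0, 0, 0, 1, 0, 0, 0, 0, 0, 0, 1],
)

```text
clock: 18.88
ee_pos: [0.4535, -0.3495, 0.0596]
orientation: [180.0, 0.0, 5.8]
force: [-1.1, -0.4, -0.4]
opening: 0.293
```

>>> play_rows(
  steps=[0, 0, -10, 0, 0, 0, 1, 0, 0, -30, 0, 0, 0, 1, 0, 0, -80, 0, 0, 0, 1, 0, 0, -130, 0, 0, 0, 1, 0, 0, -190, 0, 0, 0, 1, 0, 0, -240, 0, 0, 0, 1, 0, 0, -240, 0, 0, 0, 1],
)

```text
clock: 19.75
ee_pos: [0.4545, -0.3502, 0.3042]
orientation: [179.7, -0.3, 5.8]
force: [0.4, -0.0, -1.4]
opening: 0.292
```

```bash
python3 - <<'E'
from h import *
y=np.radians(5.8);T=np.array([.4535,-.3495]);D=np.array([.632,.0567])-T
c,s=np.cos(y),np.sin(y);print("to c: tx,ty",c*D[0]+s*D[1],s*D[0]-c*D[1])
st=telemetry.get_state();print(st["clock"],st["ee_pos"],st["orientation"],st["force"],st["opening"])
m=eyes.camera_model("wrist");im=eyes.get_image("wrist");sc=eyes.get_image("scene");ms=eyes.camera_model("scene")
x,yy,z=st["ee_pos"];P=lambda m,h:proj(m,np.array([x,yy,z-.0516+h]))
for h in(0,.095):
    print(h,P(m,h),P(ms,h))
q=P(ms,.05).astype(int);print(q);u,v=np.clip(q,60,None)
a=cv2.resize(sc[max(v-60,0):v+60,u-60:u+60,::-1],(380,380));b=cv2.resize(im[110:300,165:355,::-1],(380,380))
cv2.imwrite("pics/v.png",np.hstack([a,b]));print("scene crop origin",u-60,max(v-60,0))
E
```

```text
to c: tx,ty 0.21863527444165148 -0.3860819948790979
19.75 [ 0.45449035 -0.35023109  0.30422704] [179.68189288  -0.29033108   5.7787561 ] [ 0.36477748 -0.01955473 -1.37177465] 0.29217656216523935
0 [260.32884651 207.086506  ] [156.34233771  73.57926062]
0.095 [260.50298045 274.66077728] [147.73347571  39.64816602]
[151  56]
scene crop origin 91 0
```

View pics/v.png

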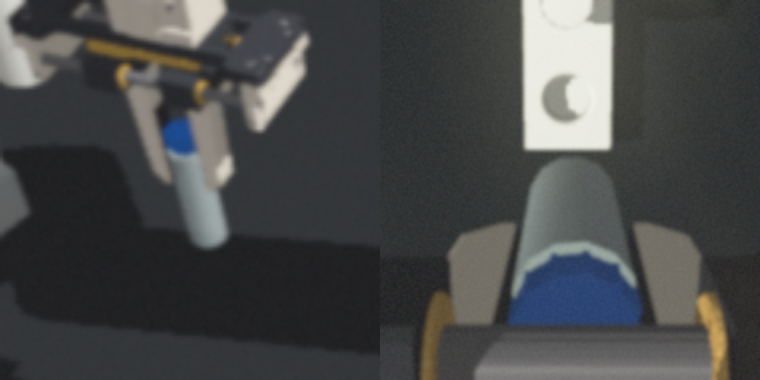

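The vial hangs upright in the grip (bottom edge at wrist pixel (260,189), predicted (260,190)). Over to well c.

>>> play_rows(
  steps=[27, -48, 0, 0, 0, 0, 1, 54, -96, 0, 0, 0, 0, 1, 81, -144, 0, 0, 0, 0, 1, 108, -192, 0, 0, 0, 0, 1, 135, -240, 0, 0, 0, 3, 1, 162, -288, 0, 0, 0, 6.9, 1, 190, -336, 0, 0, 0, 6.9, 1, 218.6, -386, 0, 0, 0, 6.9, 1],
)

```text
clock: 20.85
ee_pos: [0.6321, 0.0583, 0.2978]
orientation: [180.0, 0.2, -1.1]
force: [1.0, -0.9, -0.2]
opening: 0.294
```

>>> play_rows(
  steps=[0, 0, 0, 0, 0, 0, 1, 0, 0, 30, 0, 0, 0, 1, 0, 0, 60, 0, 0, 0, 1, 0, 0, 80, 0, 0, 0, 1, 0, 0, 80, 0, 0, 0, 1, 0, 0, 80, 0, 0, 0, 1],
)

```text
clock: 21.6
ee_pos: [0.6323, 0.0561, 0.2201]
orientation: [180.0, -0.0, -1.2]
force: [-0.6, -0.9, -1.2]
opening: 0.295
```

```bash
python3 - <<'E'
from h import *
s=telemetry.get_state();print(s["clock"],s["ee_pos"],s["orientation"],s["force"],s["opening"])
m=eyes.camera_model("wrist");im=eyes.get_image("wrist")
x,y,z=s["ee_pos"];print("vial bottom",proj(m,np.array([x,y,z-.0516])),"well",proj(m,np.array([.6325,.0567,.144])))
cv2.imwrite("pics/w6.png",cv2.resize(im[110:300,165:355,::-1],(570,570)))
E
```

```text
21.6 [0.63227094 0.05611673 0.22011542] [ 1.79997115e+02 -1.59438471e-02 -1.15391830e+00] [-0.6401521  -0.9337568  -1.22897081] 0.295241982596707
vial bottom [260.53575383 206.85137068] well [259.87631432 197.02008137]
```

View pics/w6.png

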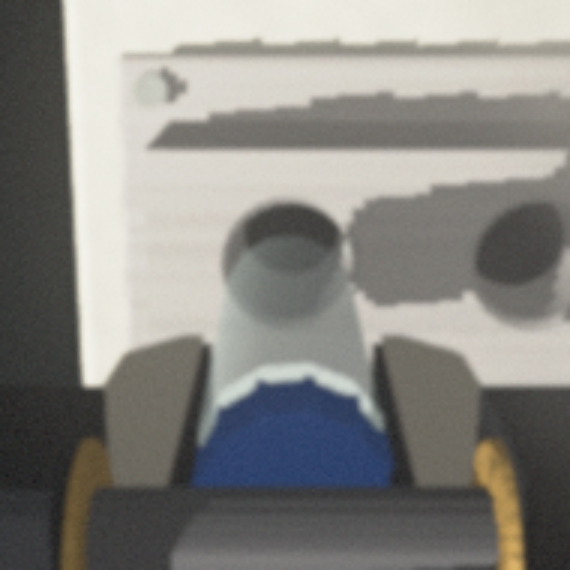

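The rim is centred at (285,262) in the crop, as predicted; the vial is about 1 mm to the right of it, so I shift slightly and lower.

>>> play_rows(
  steps=[0, -0.8, 14, 0, 0, 0, 1, 0, -0.8, 22, 0, 0, 0, 1, 0, -0.8, 25, 0, 0, 0, 1, 0, -0.8, 28, 0, 0, 0, 1, 0, -0.8, 31, 0, 0, 0, 1, 0, -0.8, 34, 0, 0, 0, 1, 0, -0.8, 34, 0, 0, 0, 1],
)

```text
clock: 22.52
ee_pos: [0.6323, 0.0571, 0.1854]
orientation: [180.0, -0.0, -1.1]
force: [1.5, -3.8, -1.6]
opening: 0.294
```

>>> play_rows(
  steps=[0, 0.8, 0, 0, 0, 0, 1, 0, 0.8, 0, 0, 0, 0, 1],
)

```text
clock: 22.78
ee_pos: [0.6321, 0.0568, 0.1855]
orientation: [-180.0, 0.0, -1.1]
force: [-0.3, -0.3, -1.9]
opening: 0.298
```

>>> play_rows(
  steps=[0, 0, 3, 0, 0, 0, 1, 0, 0, 5, 0, 0, 0, 1, 0, 0, 6.5, 0, 0, 0, 1, 0, 0, 8, 0, 0, 0, 1, 0, 0, 8, 0, 0, 0, 1],
)

```text
clock: 23.4
ee_pos: [0.6322, 0.0563, 0.1774]
orientation: [180.0, 0.0, -1.1]
force: [0.6, -2.9, -0.5]
opening: 0.296
```

>>> play_rows(
  steps=[0, 0, 1.5, 0, 0, 0, 1, 0, 0, 3, 0, 0, 0, 1, 0, 0, 4.5, 0, 0, 0, 1, 0, 0, 4.5, 0, 0, 0, 1],
)

```text
clock: 23.9
ee_pos: [0.6321, 0.0565, 0.1728]
orientation: [180.0, 0.0, -1.1]
force: [0.3, -4.5, -2.0]
opening: 0.294
```

>>> play_rows(
  steps=[0, 0.6, 0, 0, 0, 0, 1, 0, 0.6, 2, 0, 0, 0, 1, 0, 0.6, 4, 0, 0, 0, 1, 0, 0.6, 4, 0, 0, 0, 1],
)

```text
clock: 24.4
ee_pos: [0.6321, 0.0561, 0.1688]
orientation: [-180.0, 0.0, -1.1]
force: [1.4, -3.0, -2.7]
opening: 0.293
```

>>> play_rows(
  steps=[0, 0.6, 2, 0, 0, 0, 1, 0, 0.6, 4, 0, 0, 0, 1, 0, 0.6, 6, 0, 0, 0, 1, 0, 0.6, 6, 0, 0, 0, 1],
)

```text
clock: 24.9
ee_pos: [0.6321, 0.0556, 0.1627]
orientation: [-180.0, 0.0, -1.1]
force: [1.5, 1.1, -1.4]
opening: 0.29
```

>>> play_rows(
  steps=[0, -0.2, 2, 0, 0, 0, 1, 0, -0.2, 4, 0, 0, 0, 1, 0, -0.2, 5.5, 0, 0, 0, 1, 0, -0.2, 5.5, 0, 0, 0, 1],
)

```text
clock: 25.4
ee_pos: [0.632, 0.0556, 0.1572]
orientation: [-180.0, 0.0, -1.1]
force: [0.6, 0.8, -1.2]
opening: 0.294
```

>>> play_rows(
  steps=[0, 0, 1, 0, 0, 0, 1, 0, 0, 1.5, 0, 0, 0, 1, 0, 0, 1.5, 0, 0, 0, 1],
)

```text
clock: 25.78
ee_pos: [0.6322, 0.0556, 0.1561]
orientation: [-180.0, 0.0, -1.1]
force: [0.7, 1.6, 0.6]
opening: 0.294
```

>>> play_rows(
  steps=[0, 0, 0.7, 0, 0, 0, 1, 0, 0, 1.5, 0, 0, 0, 1, 0, 0, 1.5, 0, 0, 0, 1, 0, 0, 1.5, 0, 0, 0, 1],
)

```text
clock: 26.28
ee_pos: [0.6323, 0.0556, 0.1548]
orientation: [-180.0, -0.0, -1.1]
force: [-0.8, 3.1, 4.7]
opening: 0.297
```

>>> play_rows(
  steps=[0, -0.4, 0, 0, 0, 0, 1, 0, -0.4, 0, 0, 0, 0, -1, 0, -0.4, 0, 0, 0, 0, -1, 0, -0.4, 0, 0, 0, 0, -1, 0, -0.4, 0, 0, 0, 0, -1, 0, -0.4, 0, 0, 0, 0, -1, 0, -0.4, 0, 0, 0, 0, -1, 0, -0.4, 0, 0, 0, 0, -1],
)

```text
clock: 27.28
ee_pos: [0.6322, 0.056, 0.1547]
orientation: [180.0, -0.0, -1.1]
force: [0.0, -0.5, 0.5]
opening: 0.978
```

>>> play_rows(
  steps=[0, 0, -15, 0, 0, 0, -1, 0, 0, -60, 0, 0, 0, -1, 0, 0, -110, 0, 0, 0, -1, -40, 0, -170, 0, 0, 0, -1, -80, 0, -190, 0, 0, 0, -1, -80, 0, -190, 0, 0, 0, -1, -80, 0, -190, 0, 0, 0, -1],
)

```text
clock: 28.15
ee_pos: [0.5524, 0.0575, 0.345]
orientation: [180.0, -0.0, -1.1]
force: [0.4, 0.7, -0.0]
opening: 1.0
```

```bash
python3 - <<'E'
from h import *
s=telemetry.get_state();print(s["clock"],s["ee_pos"],s["orientation"],s["force"],s["opening"])
m=eyes.camera_model("wrist");im=eyes.get_image("wrist");h=hsv(im)
b=(h[...,0]>100)&(h[...,0]<125)&(h[...,1]>150)&(h[...,2]>90)
c=max(cv2.findContours(b.astype(np.uint8),0,2)[0],key=cv2.contourArea);p,r=cv2.minEnclosingCircle(c)
print("blue wrist",p,r,[plane(m,p,z).round(4) for z in (.199,.211)])
ms=eyes.camera_model("scene");sc=eyes.get_image("scene");h=hsv(sc)
b=(h[...,0]>100)&(h[...,0]<125)&(h[...,1]>150)&(h[...,2]>90)
g=(h[...,0]>45)&(h[...,0]<80)&(h[...,1]>100)&(h[...,2]>40)
print("scene blue",blobs(b),"green",blobs(g),proj(ms,np.array([.632,.056,.192])))
cv2.imwrite("pics/f.png",np.hstack([cv2.resize(sc[130:290,170:330,::-1],(400,400)),cv2.resize(im[30:230,160:360,::-1],(400,400))]))
E
```

```text
28.15 [0.55240726 0.05751765 0.34495293] [ 1.79997763e+02 -3.60519301e-02 -1.12649193e+00] [ 0.38803173  0.66765395 -0.0266555 ] 1.0002271436771766Traceback (most recent call last):
  File "<stdin>", line 5, in <module>
ValueError: max() iterable argument is empty
```

```bash
python3 - <<'E'
from h import *
m=eyes.camera_model("wrist");im=eyes.get_image("wrist")
ms=eyes.camera_model("scene");sc=eyes.get_image("scene")
for n,mm,i in(("wrist",m,im),("scene",ms,sc)):
    h=hsv(i);b=(h[...,0]>100)&(h[...,0]<128)&(h[...,1]>130)&(h[...,2]>50)
    for x in blobs(b,20): print(n,x,plane(mm,x[1],.199).round(4))
    print(proj(mm,np.array([.632,.056,.199])))
h=hsv(sc);print("green",blobs((h[...,0]>45)&(h[...,0]<80)&(h[...,1]>100)&(h[...,2]>40)))
cv2.imwrite("pics/f.png",np.hstack([cv2.resize(sc[130:290,170:330,::-1],(400,400)),cv2.resize(im[30:230,160:360,::-1],(400,400))]))
E
```

```text
wrist (np.int32(588), array([261.56,  88.43]), [248, 75, 28, 28]) [0.6322 0.0553 0.199 ]
[260.79695747  88.70250361]
scene (np.int32(381), array([ 25.19, 168.9 ]), [0, 148, 48, 37]) [ 0.7991 -0.4854  0.199 ]
scene (np.int32(101), array([278.35, 198.83]), [273, 194, 11, 11]) [0.6349 0.0571 0.199 ]
scene (np.int32(4140), array([ 51.59, 238.06]), [2, 196, 99, 86]) [ 0.911  -0.3148  0.199 ]
[278.39795835 197.59460006]
green [(np.int32(124), array([430.82, 203.9 ]), [424, 197, 14, 15])]
```

View pics/f.png

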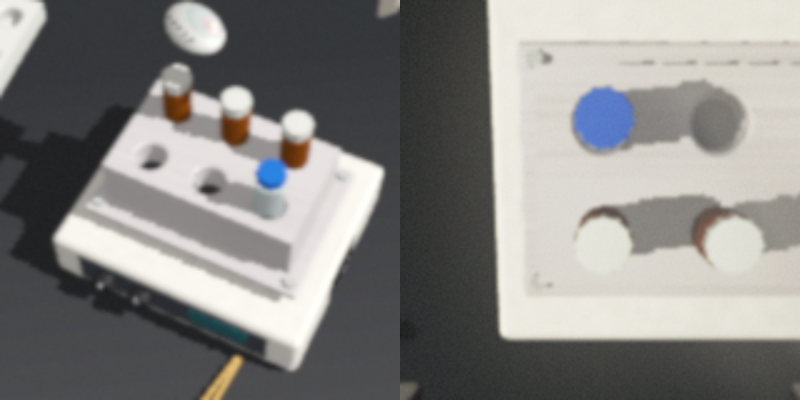

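The blue cap stands upright, level with the amber caps, at wrist pixel (262,88) and scene pixel (278,199), both as predicted for a homed vial.

```bash
python3 -c "
from rig import order;print(order.finish_job())"
```

```text
the job is handed in; nothing more can be done
None
```

The job is handed in at about 28 s of robot time. The blue-capped vial is in the empty well, well_c, and the rod is back in its stand.

- **Finding the well:** I felt only well_c. There was no contact at riser depth, then 4.7 N with the rod's tip about 41.5 mm below the mouth.
- **Rod:** after release its handle showed at the same pixel in the scene camera as at the start, within about 0.3 px.
- **Vial:** I pressed it in until about 4.7 N at home depth, roughly 40.8 mm below the mouth, and then opened the fingers. The last pictures show it upright and level with the amber caps. The wrist camera puts the cap at (0.632, 0.055), about 1.5 mm from the well's measured centre.
- **Disagreements:**
  - The scene camera reads the cap about 3 mm from where the wrist camera does, partly because it also sees the side of the cap.
  - I saw no clear upward force while the vial passed the balls, only sideways forces up to 4.5 N.
  - I did not measure the other table items again at the end.

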